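# Fit the filter sleeves and filter crucibles to two suction flasks

### The arm

A 6-joint arm with a two-finger parallel gripper is mounted at the origin on the work surface. World frame = base frame: x ahead of the robot, y to its left, z up, the work surface at z = 0. Lengths are in m, angles in rad, forces in N, time in s.
With the tool pointing down it reaches from about 0.35 to 0.775 m from the base axis. Payload 7.3 kg.
Tool frame: the origin (TCP) lies at the centre of the arm's flange, where the gripper is bolted on; the fingertips stand 178 mm ahead of it and the grasp point (between the pads) lies 159 mm ahead of it (tip_extent is the distance from the TCP to the fingertips, in m); z points along the fingers, y is the line along which they close (so a half turn about z gives the same grasp; the last joint's range is limited). The gripper opens to 92 mm and grips with 3 to 60 N. Pads are 19 mm wide; open, the fingers measure 130 mm over their backs; the gripper's body (75 mm by 190 mm) begins 47 mm behind the grasp point.
Start: joints at [-1.479, 0.342, 1.524, -0, 1.275, -0.146], TCP at [0.124, -0.51, 0.405] pointing down, gripper open.
Joint ranges: [-2.53, 2.53], [-0.77, 2.02], [0.04, 2.7], [-1, 4.14], [0.28, 2.66], [-3.11, 3.11]. Speed limits (rad/s): [2.57, 2.57, 3.14, 3.14, 3.14, 3.14].

### API

Orientations are given as [roll, pitch, yaw] about the fixed x, y, z axes, in that order (R = Rz(yaw) Ry(pitch) Rx(roll)).
In Python, from cell import * gives the robot as it stands.
- The arm moves only by the tool arm_command, never from a script. Its arguments are lists of equal length, an entry for each row: "xyz": the shift along the world's x, y, z in mm, a list of three; "spin": the turn about the world's z in degrees. In form: {"xyz": [[tx, ty, tz], ...], "spin": [spin, ...]}. A call has 1 to 20 rows; each row shifts and turns the commanded pose from where the row before left it; what a row does not reach is not made up. A row lasts 1/10 s, in which the tool goes at most 50 mm and 8.59 degrees, less where a joint would pass 70% of its speed; a pose out of reach is approached as far as the arm can. A call with a gripper value outside its range is refused whole. "jaw" is the opening, from -1 (shut) to 1 (fully open), set as the call begins (left out, the last holds). The fingers move at their own pace and stop on an object; "squeeze" is the grip in N (left out, the last holds). Time passes only in rows, so rows that do not move let the fingers close. It gives the time, the measured TCP pose, the force, the opening and the grip force at its end, in the units of the state.
- observe(): the state, without advancing time (a new reading comes with each control period).
- read_camera(name): name is "scene" or "top"; returns a dict with "img" (400x640x3 uint8, red, green, blue), "depth" (400x640 float32, m along the optical axis (not along the pixel's ray), 0 where there is no reading), "fx", "fy", "cx", "cy" (pixels), "world_from_camera" (4x4, takes a point from camera to world coordinates). Camera axes: x right, y up, looking along -z (the intrinsics and any distortion apply to the point x, -y, -z); pixel columns grow to the right and rows downward; lengths in m; the calibration is good to about 2 mm. A picture is of the moment at which its call begins.
- hand_in(): hands the job in; it is judged then, once.
The state is a dict: "time": time; "qpos": joint angles; "qvel": joint speeds; "joint_efforts": joint torques, N m; "tool_pos": TCP position; "tool_rot": TCP orientation; "contact_force": force on the tool from outside, world axes, zero at the start; "torque": the same for the moment, N m; "opening": finger opening in m; "grip_force": force on a finger pad.
Only numpy, scipy, OpenCV 4.12 (cv2) and the standard library are available. Lean on these libraries where they do the work, as an engineer would, in place of code of your own. Each camera call takes 0.05 s, during which the arm holds its last target. There are 200 camera calls.

### The job

Make both filter flasks ready for suction filtration: put each open rubber sleeve (not the solid stopper), narrow end down, into the flask neck it fits, and then stand the matching pierced-bottom filter crucible upright in its sleeve, large with large and small with small. Lower each part in gently so that it sits straight and loose under its own weight; do not press it tight or drop it. Leave the stopper, the covered crucible, the weighing bottle and the beaker where they are.

Things in the scene. Friction and masses are not known exactly. Their poses are not given: they have to be found in the camera images.
- large_flask: larger glass filter flask, fixed: cone-shaped, 170 mm tall, 118 mm across at its black foot ring; hose side arm reaching up to 57 mm from the axis, 46 mm below the mouth, any direction. Open neck 49 mm across inside at the mouth, funnelling to 41 mm over the top 11 mm; lip 3 mm thick. Origin: centre of its underside, on the bench; z up the neck's axis (mouth at z = 170 mm)
- small_flask: smaller glass filter flask, fixed: cone-shaped, 135 mm tall, 98 mm across at its black foot ring; hose side arm reaching up to 57 mm from the axis, 46 mm below the mouth, any direction. Open neck 37 mm across inside at the mouth, funnelling to 29 mm over the top 11 mm; lip 3 mm thick. Origin: centre of its underside, on the bench; z up the neck's axis (mouth at z = 135 mm)
- large_sleeve: larger black rubber sleeve: hollow cone open at both ends, narrow end down, 43 mm tall; outside 34 mm wide at the bottom, 55 at 29 mm up, then a straight collar 56 mm wide to the top (grip there); bore 24 mm at the bottom, 47 at the mouth. Origin: centre of its underside; z up its axis. Resting in the larger flask, its origin is 149 mm above the flask's (21 mm below the mouth)
- small_sleeve: smaller black rubber sleeve: hollow cone open at both ends, narrow end down, 41 mm tall; outside 24 mm wide at the bottom, 42 at 24 mm up, then a straight collar 43 mm wide to the top (grip there); bore 16 mm at the bottom, 35 at the mouth. Origin: centre of its underside; z up its axis. Resting in the smaller flask, its origin is 117 mm above the flask's (18 mm below the mouth)
- large_crucible: larger white porcelain filter crucible: upright open cup, bottom pierced with small dark holes, 55 mm tall; outside 30 mm wide at the bottom, 43 at 18 mm up, 48 at the rim. Origin: centre of its underside; z up. Resting in its sleeve, its origin is 8 mm above the sleeve's (157 above the flask's) and its top 20 mm stand above the collar: grip there
- small_crucible: smaller white porcelain filter crucible: upright open cup, bottom pierced with small dark holes, 50 mm tall; outside 22 mm wide at the bottom, 31 at 13 mm up, 35 at the rim. Origin: centre of its underside; z up. Resting in its sleeve, its origin is 8 mm above the sleeve's (125 above the flask's) and its top 18 mm stand above the collar: grip there
- stopper: bystander: a solid black rubber stopper (no bore), 36 mm across below, 46 mm above, 38 mm tall. Origin: centre of its underside
- covered_crucible: bystander: a white porcelain crucible closed by its lid with a small loop, 47 mm across, 50 mm tall. Origin: centre of its underside
- weighing_bottle: bystander: a glass weighing bottle with a knobbed lid and some white solid inside, 42 mm across, 60 mm tall. Origin: centre of its underside
- beaker: bystander: a small empty glass beaker, 42 mm across, 60 mm tall. Origin: centre of its underside

How it is judged:
By the outcome, as a careful person would: the job done as asked, in the order asked, and still so for the second after the job is handed in, with the robot touching nothing.
It also fails if it takes over 115 s, if anything falls off the work surface, if the arm or the gripper's body presses on something with over 40 N, if the wrist force passes 120 N, or if a joint passes its speed limit or range.

## Working session

There is one attempt and no reset: what is moved stays moved. The work goes in short steps, Python scripts to look and compute and a tool call to move; the robot and the scene stay as the last step left them, time stands still between calls to the robot, and variables do not carry over. Pictures are saved under pics/ and viewed, at most 14 in all, crops included, and the job is handed in when it is done.

Besides the shell and the picture viewer there is one more tool, called as name([rows], argument=value, ...), one row to a line, values as JSON. arm_command: Moves the arm, as the interface text tells. Its arguments: {"type":"object","properties":{"xyz":{"type":"array","items":{"type":"array","items":{"type":"number"}}},"spin":{"type":"array","items":{"type":"number"}},"jaw":{"type":"number"},"squeeze":{"type":"number"}},"required":["xyz","spin"]}

```bash
mkdir -p pics; ls; python3 - <<'E'
from cell import *
import cv2,numpy as np
for n in("scene","top"):
    c=read_camera(n); cv2.imwrite(f"pics/{n}0.png",c["img"][:,:,::-1]); np.savez(f"{n}0.npz",**c)
    print(n,c["fx"],c["fy"],c["cx"],c["cy"],c["world_from_camera"].round(3).tolist(),(c["depth"]>0).mean(),[k for k in c])
print(observe())
E
```

```text
pics
scene 470.08597973086984 470.08597973086984 312.14716687566437 201.0792994032725 [[-0.594, -0.667, 0.45, 0.984], [0.804, -0.497, 0.326, 0.33], [0.006, 0.556, 0.831, 0.88], [0.0, 0.0, 0.0, 1.0]] 0.99615234375 ['img', 'depth', 'fx', 'fy', 'cx', 'cy', 'world_from_camera']
top 398.4859595854476 398.4859595854476 323.94031777819765 195.66708273268696 [[-0.007, 0.988, -0.155, 0.371], [-1.0, -0.007, 0.001, 0.0], [-0.0, 0.155, 0.988, 1.146], [0.0, 0.0, 0.0, 1.0]] 0.99602734375 ['img', 'depth', 'fx', 'fy', 'cx', 'cy', 'world_from_camera']
{'time': 0.1, 'qpos': array([-1.47903383e+00,  3.42655531e-01,  1.52488978e+00,  2.39723491e-06,
        1.27537905e+00, -1.46029235e-01]), 'qvel': array([-1.81997974e-03, -7.59297746e-04, -9.23213949e-04,  7.70005468e-05,
        1.20514802e-03,  1.61275717e-05]), 'joint_efforts': array([ 1.72275155e-03, -4.32004631e+01, -2.44693655e+01,  7.18314364e-02,
        5.25761582e-02, -4.81851896e-05]), 'tool_pos': array([ 0.12366455, -0.51011694,  0.40412407]), 'tool_rot': array([-3.14027545e+00, -1.96045955e-04,  2.37790907e-01]), 'contact_force': array([-0.63306315, -0.19939606, -0.06620826]), 'torque': array([-0.0261148,  0.0240746, -0.0092087]), 'grip_force': 0.0, 'opening': 0.09205284474836474}
```

View pics/scene0.png

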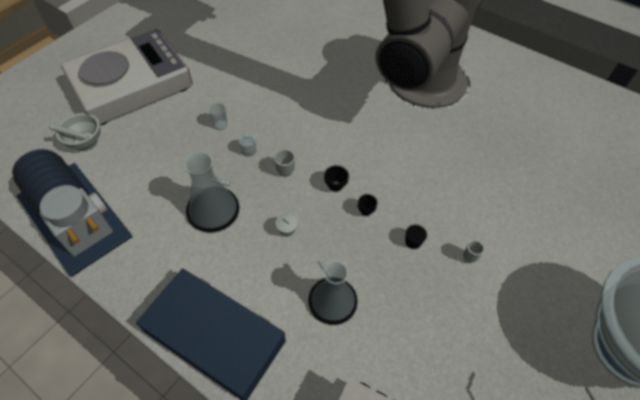

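View pics/top0.png

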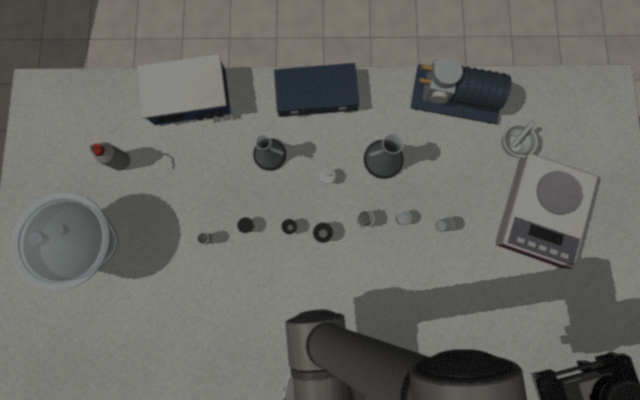

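The large flask is at top (384,150) and the small flask at (268,150). The small parts lie in a row from (204,238) to (446,225), and the covered crucible is at (328,176). I'll zoom in to tell the stopper from the sleeves.

```bash
python3 - <<'E'
import cv2,numpy as np
t=np.load("top0.npz")["img"][:,:,::-1];s=np.load("scene0.npz")["img"][:,:,::-1]
a=cv2.resize(t[125:255,185:465],(800,371),interpolation=cv2.INTER_CUBIC)
b=cv2.resize(s[90:270,195:495],(800,480),interpolation=cv2.INTER_CUBIC)[:,:]
g=lambda x:np.clip(255*(x/255.)**.55,0,255).astype(np.uint8)
cv2.imwrite("pics/z1.png",g(a));cv2.imwrite("pics/z2.png",g(b))
E
```

```text
(no output)
```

View pics/z1.png

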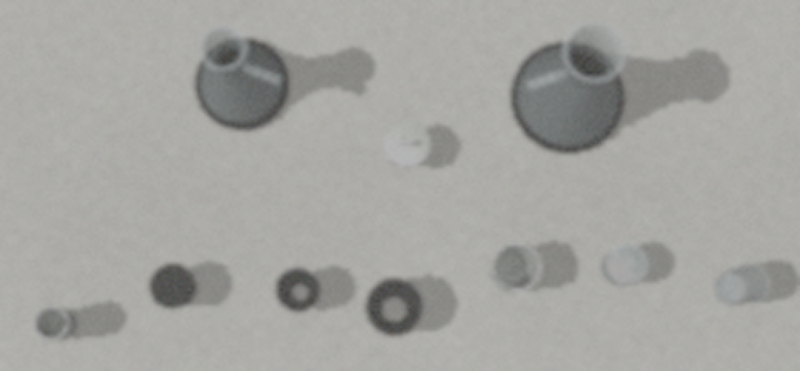

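View pics/z2.png

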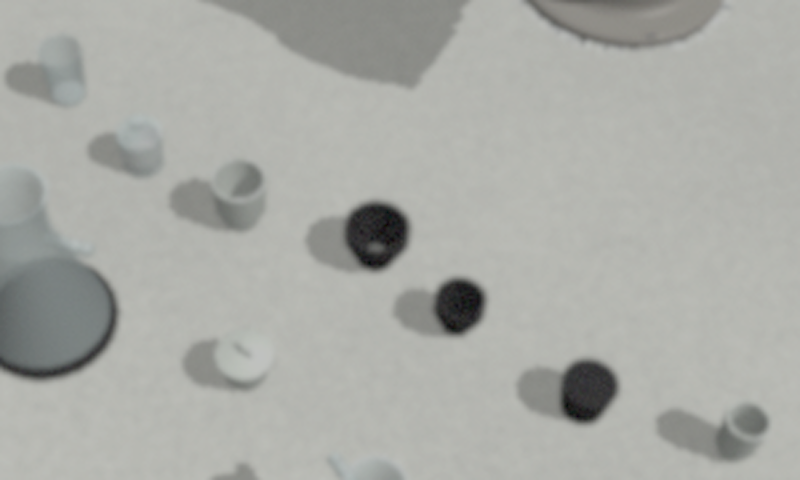

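The solid stopper is at top pixel (246,225). The open small sleeve is at (289,227), the large sleeve at (323,232), the large crucible at (365,218) and the small crucible at (204,238). All of them are upright. Next I'll get positions from the depth points.

```bash
cat > h.py <<'E'
import cv2,numpy as np
def cloud(c):
    v,u=np.mgrid[0:400,0:640]; d=np.asarray(c["depth"]).astype(float)
    p=np.stack([(u-c["cx"])*d/c["fx"],-(v-c["cy"])*d/c["fy"],-d],-1)
    T=c["world_from_camera"]; return p@T[:3,:3].T+T[:3,3]
def ray(c,u,v,z):
    T=c["world_from_camera"]; r=T[:3,:3]@np.array([(u-c["cx"])/c["fx"],-(v-c["cy"])/c["fy"],-1.])
    return T[:3,3]+r*(z-T[2,3])/r[2]
def pix(c,p):
    T=c["world_from_camera"]; q=T[:3,:3].T@(np.asarray(p)-T[:3,3])
    return np.array([c["cx"]-c["fx"]*q[0]/q[2],c["cy"]+c["fy"]*q[1]/q[2]])
def circ(P):
    A=np.c_[2*P,np.ones(len(P))]; s=np.linalg.lstsq(A,(P**2).sum(1),rcond=None)[0]
    return s[:2],np.sqrt(s[2]+s[:2]@s[:2])
E
python3 - <<'E'
from h import *
for n in("top","scene"):
    c=dict(np.load(n+"0.npz"));P=cloud(c);z=P[...,2]
    ok=(P[...,0]>.3)&(P[...,0]<.8)&(abs(P[...,1])<.4)
    b=P[ok&(abs(z)<.012)];print(n,"bench z",np.median(b[:,2]),b[:,2].std())
    m=(ok&(z>.015)&(z<.3)).astype(np.uint8)
    k,L,S,C=cv2.connectedComponentsWithStats(m)
    for i in range(1,k):
        if S[i,4]<25: continue
        q=P[L==i];zt=np.percentile(q[:,2],97);t=q[q[:,2]>zt-.008]
        print(C[i].round(),S[i,4],"ztop %.3f"%zt,"allbb",q.min(0)[:2].round(3),q.max(0)[:2].round(3),"topmid",((t.min(0)+t.max(0))/2)[:2].round(4),"w",(np.ptp(t,axis=0)*1e3).round()[:2])
E
```

```text
top bench z -0.0017012895554262553 0.0025550350242002527
[203. 110.] 636 ztop 0.089 allbb [0.769 0.274] [0.8 0.4] topmid [0.7882 0.3371] w [ 24. 125.]
[294. 111.] 234 ztop 0.055 allbb [0.789 0.023] [0.8   0.136] topmid [0.7952 0.0796] w [  9. 112.]
[448. 113.] 91 ztop 0.024 allbb [ 0.783 -0.399] [ 0.8   -0.326] topmid [ 0.7913 -0.3626] w [17. 73.]
[267. 151.] 678 ztop 0.134 allbb [0.636 0.113] [0.715 0.203] topmid [0.6755 0.1614] w [45. 43.]
[385. 155.] 1068 ztop 0.169 allbb [ 0.607 -0.222] [ 0.706 -0.12 ] topmid [ 0.6593 -0.1742] w [56. 56.]
[327. 175.] 203 ztop 0.044 allbb [ 0.583 -0.03 ] [0.627 0.013] topmid [ 0.6053 -0.0082] w [44. 43.]
[365. 217.] 122 ztop 0.056 allbb [ 0.457 -0.135] [ 0.501 -0.09 ] topmid [ 0.4791 -0.113 ] w [45. 45.]
[403. 217.] 186 ztop 0.059 allbb [ 0.463 -0.242] [ 0.502 -0.201] topmid [ 0.482  -0.2212] w [14. 15.]
[244. 225.] 209 ztop 0.041 allbb [0.444 0.2  ] [0.486 0.243] topmid [0.4651 0.2219] w [42. 43.]
[445. 224.] 161 ztop 0.060 allbb [ 0.441 -0.353] [ 0.48  -0.313] topmid [ 0.4606 -0.3333] w [39. 40.]
[288. 226.] 115 ztop 0.043 allbb [0.44  0.078] [0
[... 886 characters left out ...]
 -0.3585] w [14. 76.]
[367. 204.] 297 ztop 0.042 allbb [0.437 0.077] [0.483 0.119] topmid [0.46   0.0978] w [45. 42.]
[287. 224.] 377 ztop 0.047 allbb [ 0.582 -0.034] [0.628 0.012] topmid [ 0.6046 -0.0096] w [45. 44.]
[416. 235.] 401 ztop 0.040 allbb [0.441 0.198] [0.488 0.242] topmid [0.4646 0.22  ] w [47. 44.]
[474. 251.] 331 ztop 0.051 allbb [0.411 0.316] [0.448 0.35 ] topmid [0.4297 0.3328] w [36. 34.]
[333. 292.] 1788 ztop 0.135 allbb [0.638 0.109] [0.716 0.2  ] topmid [0.6752 0.1587] w [45. 45.]
[269. 324.] 195 ztop 0.055 allbb [0.789 0.034] [0.8   0.135] topmid [0.7957 0.0845] w [  9. 101.]
[369. 391.] 270 ztop 0.089 allbb [0.775 0.273] [0.8   0.341] topmid [0.7928 0.307 ] w [14. 68.]
```

All four parts and both flasks agree between the views to within about 2 mm. The plan is to close along x (yaw 90°) at the averaged positions. First I move above the large sleeve.

arm_command([
  [16,25.8,0],
  [16,25.8,0],
  [16,25.8,0],
  [16,25.8,0],
  [16,25.8,0],
  [16,25.8,0],
  [16,25.8,0],
  [16,25.8,0],
  [16,25.8,0],
  [16,25.8,0],
  [16,25.8,0],
  [16,25.8,0],
  [16,25.8,0],
  [16,25.8,0],
  [16,25.8,0],
  [16,25.8,0],
  [16,25.8,0],
  [16,25.8,0],
  [16,25.8,0],
  [15,25,0],
], spin=[3.82,3.82,3.82,3.82,3.82,3.82,3.82,3.82,3.82,3.82,3.82,3.82,3.82,3.82,3.82,3.82,3.82,3.82,3.82,3.82], jaw=1, squeeze=8)

```text
time: 2.1
tool_pos: [0.4431, 0.0063, 0.4045]
tool_rot: [-3.141, -0.0, 1.574]
contact_force: [0.7, 0.1, -0.8]
opening: 0.0921
grip_force: 0.0
```

arm_command([
  [0,-1,-25],
  [0,0,-25],
  [0,0,-25],
  [0,0,-25],
  [0,0,-25],
  [0,0,-20],
  [0,0,-15],
  [0,0,-15],
  [0,0,-12],
  [0,0,-12],
  [0,0,0],
  [0,0,0],
], spin=[0,0,0,0,0,0,0,0,0,0,0,0])

```text
time: 3.3
tool_pos: [0.4427, 0.004, 0.2057]
tool_rot: [-3.141, -0.0, 1.571]
contact_force: [0.7, -0.5, 0.4]
opening: 0.0918
grip_force: 0.0
```

arm_command([
  [0,0,0],
  [0,0,0],
  [0,0,0],
  [0,0,0],
  [0,0,0],
  [0,0,0],
  [0,0,0],
  [0,0,0],
], spin=[0,0,0,0,0,0,0,0], jaw=-1)

```text
time: 4.1
tool_pos: [0.4427, 0.004, 0.2058]
tool_rot: [3.141, 0.0, 1.571]
contact_force: [-0.3, -0.4, 1.5]
opening: 0.0559
grip_force: 8.0
```

arm_command([
  [0,0,5],
  [0,0,10],
  [0,0,20],
  [0,0,25],
  [0,0,25],
  [0,0,25],
  [0,0,25],
  [0,0,25],
  [0,0,25],
  [0,0,10],
  [0,0,0],
], spin=[0,0,0,0,0,0,0,0,0,0,0])

```text
time: 5.2
tool_pos: [0.4427, 0.004, 0.4021]
tool_rot: [3.138, 0.001, 1.571]
contact_force: [-0.4, -0.5, -0.9]
opening: 0.0557
grip_force: 8.0
```

arm_command([
  [6,-5,0],
  [12,-10,0],
  [18,-15,0],
  [18,-15,0],
  [18,-15,0],
  [18,-15,0],
  [18,-15,0],
  [18,-15,0],
  [18,-15,0],
  [18,-15,0],
  [18,-15,0],
  [18,-15,0],
  [12,-10,0],
  [6,-5,0],
  [0,0,0],
  [0,0,0],
  [0,0,0],
], spin=[0,0,0,0,0,0,0,0,0,0,0,0,0,0,0,0,0])

```text
time: 6.9
tool_pos: [0.6584, -0.1756, 0.4007]
tool_rot: [-3.141, -0.0, 1.572]
contact_force: [0.1, 0.9, -1.0]
opening: 0.0558
grip_force: 8.0
```

```bash
cat > look.py <<'E'
from cell import *
from h import *
import sys
def look(tag,box):  # box: x0,x1,y0,y1,z0,z1 ; report bbox mid of points, both cameras, and save crops around centre
    o=observe(); print("tcp",o["tool_pos"].round(4),"F",o["contact_force"].round(1),"t",o["time"])
    ims=[]
    ctr=[(box[0]+box[1])/2,(box[2]+box[3])/2,(box[4]+box[5])/2]
    for n in("top","scene"):
        c=read_camera(n);np.savez(f"{n}_{tag}.npz",**c)
        u,v=pix(c,ctr).astype(int);u=min(max(u,50),589);v=min(max(v,50),349)
        a=c["img"][v-50:v+50,u-50:u+50,::-1];a=(255*(a/255.)**.55).astype(np.uint8)
        ims.append(cv2.resize(a,(400,400),interpolation=cv2.INTER_CUBIC))
    cv2.imwrite(f"pics/{tag}.png",np.hstack(ims))
E
python3 -c "
from look import *
look('ls1',[.63,.69,-.2,-.15,.15,.23])"
```

```text
tcp [ 0.6584 -0.1756  0.4007] F [ 0.1  0.9 -1. ] t 6.9
```

View pics/ls1.png

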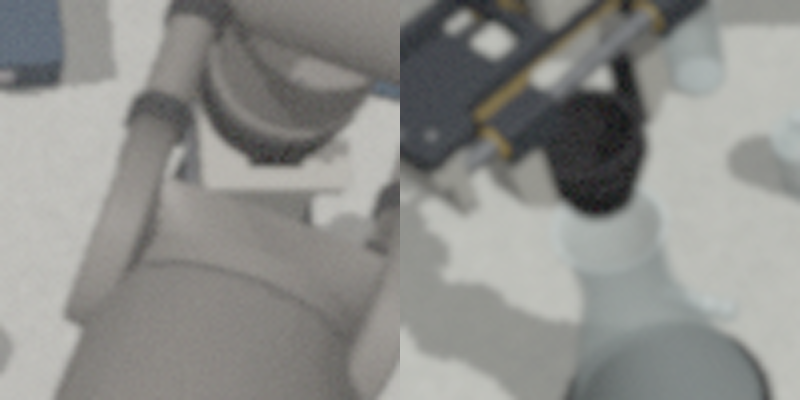

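The scene view (right half) shows the sleeve upright in the pads, narrow end at about (600,205), directly above the mouth at about (607,235). Now I lower it.

arm_command([
  [0,0,-5],
  [0,0,-8],
  [0,0,-8],
  [0,0,-7],
  [0,0,-5],
  [0,0,-4],
  [0,0,-3],
  [0,0,-2],
  [0,0,0],
  [0,0,0],
  [0,0,0],
], spin=[0,0,0,0,0,0,0,0,0,0,0])

```text
time: 8.1
tool_pos: [0.6587, -0.1761, 0.3591]
tool_rot: [3.141, 0.0, 1.571]
contact_force: [0.5, -0.4, -0.1]
opening: 0.056
grip_force: 8.0
```

arm_command([
  [0,0,-1],
  [0,0,-1],
  [0,0,0],
  [0,0,0],
], spin=[0,0,0,0])

```text
time: 8.5
tool_pos: [0.6587, -0.176, 0.3567]
tool_rot: [3.142, 0.0, 1.571]
contact_force: [0.5, 0.6, -0.2]
opening: 0.0558
grip_force: 8.0
```

arm_command([
  [0,0,-1],
  [0,0,0],
  [0,0,0],
], spin=[0,0,0])

```text
time: 8.8
tool_pos: [0.6588, -0.176, 0.3558]
tool_rot: [3.141, 0.0, 1.571]
contact_force: [1.4, 0.2, 0.4]
opening: 0.056
grip_force: 8.0
```

arm_command([
  [0,0,-0.6],
  [0,0,0],
  [0,0,0],
], spin=[0,0,0])

```text
time: 9.1
tool_pos: [0.6588, -0.1759, 0.3555]
tool_rot: [3.141, 0.0, 1.571]
contact_force: [1.4, 1.1, 2.5]
opening: 0.0561
grip_force: 8.0
```

There is light contact at the expected seat height, so I release and retreat upwards.

arm_command([
  [0,0,0],
  [0,0,0],
  [0,0,0],
  [0,0,0],
  [0,0,0],
  [0,0,0],
], spin=[0,0,0,0,0,0], jaw=0.6)

```text
time: 9.7
tool_pos: [0.6587, -0.1761, 0.3551]
tool_rot: [-3.142, -0.0, 1.571]
contact_force: [0.2, -0.1, 0.2]
opening: 0.0738
grip_force: 0.0
```

arm_command([
  [0,0,5],
  [0,0,10],
  [0,0,20],
  [0,0,20],
  [-10,3,5],
  [-20,7,0],
  [-20,7,0],
  [-20,7,0],
  [-20,7,0],
  [-20,7,0],
  [-20,7,0],
  [-20,7,0],
  [-20,7,0],
  [-10,4,0],
  [0,0,0],
  [0,0,0],
], spin=[0,0,0,0,0,0,0,0,0,0,0,0,0,0,0,0], jaw=1)

```text
time: 11.3
tool_pos: [0.4792, -0.1132, 0.4158]
tool_rot: [3.14, 0.001, 1.571]
contact_force: [-0.4, -0.4, 0.1]
opening: 0.0919
grip_force: 0.0
```

```bash
cat >> look.py <<'E'
def flask(tag,xy,z0,r=.04,h=.06):
    look(tag,[xy[0]-.01,xy[0]+.01,xy[1]-.01,xy[1]+.01,z0-.01,z0+.01])
    for n in("top","scene"):
        c=dict(np.load(f"{n}_{tag}.npz"));P=cloud(c)
        m=(np.hypot(P[...,0]-xy[0],P[...,1]-xy[1])<r)&(P[...,2]>z0-h)
        q=P[m]; 
        if len(q)<30: print(n,"few");continue
        zt=np.percentile(q[:,2],97);t=q[q[:,2]>zt-.006]
        A=np.c_[t[:,:2]-t[:,:2].mean(0),np.ones(len(t))];k=np.linalg.lstsq(A,t[:,2],rcond=None)[0]
        print(n,len(q),"ztop %.4f"%zt,"mid",((t.min(0)+t.max(0))/2)[:2].round(4),"w",(np.ptp(t,axis=0)*1e3).round(1)[:2],"slope deg",np.degrees(k[:2]).round(1))
E
python3 -c "
from look import *
flask('ls2',[.6587,-.1752],.192,h=.02)"
```

```text
tcp [ 0.4792 -0.1132  0.4158] F [-0.4 -0.4  0.1] t 11.3
top 237 ztop 0.1935 mid [ 0.6581 -0.1748] w [54.5 54.8] slope deg [-0.3  1. ]
scene 551 ztop 0.1937 mid [ 0.6598 -0.1762] w [57.  57.5] slope deg [-0.4 -0.1]
```

View pics/ls2.png

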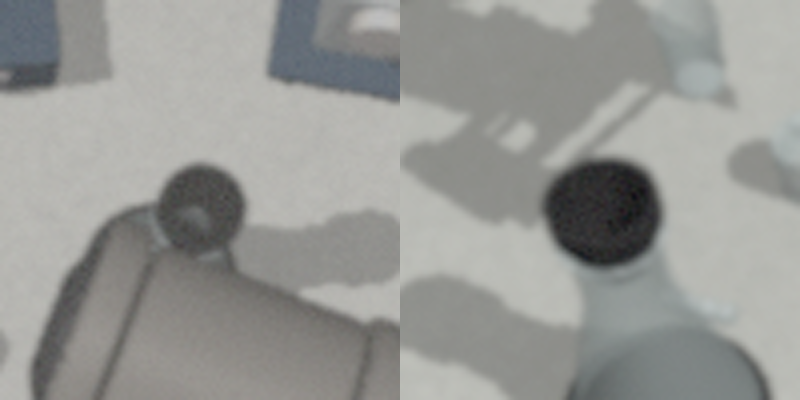

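The large sleeve sits level in the neck, its rim at about (203,208) in the left half and (603,215) in the right. Rim z is 0.193, as expected. The large crucible is next.

arm_command([
  [0,0,-25],
  [0,0,-25],
  [0,0,-25],
  [0,0,-25],
  [0,0,-25],
  [0,0,-25],
  [0,0,-20],
  [0,0,-13],
  [0,0,-10],
  [0,0,-7],
  [0,0,0],
  [0,0,0],
], spin=[0,0,0,0,0,0,0,0,0,0,0,0])

```text
time: 12.6
tool_pos: [0.479, -0.1131, 0.2154]
tool_rot: [3.141, 0.0, 1.571]
contact_force: [0.1, -1.2, 0.6]
opening: 0.0922
grip_force: 0.0
```

arm_command([
  [0,0,0],
  [0,0,0],
  [0,0,0],
  [0,0,0],
  [0,0,0],
  [0,0,0],
  [0,0,0],
  [0,0,0],
], spin=[0,0,0,0,0,0,0,0], jaw=-1)

```text
time: 13.4
tool_pos: [0.4787, -0.1131, 0.2152]
tool_rot: [3.141, 0.0, 1.571]
contact_force: [1.0, -0.0, 0.4]
opening: 0.0471
grip_force: 8.0
```

arm_command([
  [0,0,5],
  [0,0,10],
  [0,0,20],
  [0,0,25],
  [0,0,25],
  [0,0,25],
  [0,0,25],
  [0,0,25],
  [0,0,25],
  [0,0,20],
  [0,0,5],
  [0,0,0],
  [0,0,0],
], spin=[0,0,0,0,0,0,0,0,0,0,0,0,0])

```text
time: 14.7
tool_pos: [0.4784, -0.1129, 0.4243]
tool_rot: [-3.14, -0.001, 1.571]
contact_force: [-0.3, -0.6, -1.5]
opening: 0.0474
grip_force: 8.0
```

arm_command([
  [6,-2,0],
  [12,-4,0],
  [18,-6,0],
  [18,-6,0],
  [18,-6,0],
  [18,-6,0],
  [18,-6,0],
  [18,-6,0],
  [18,-6,0],
  [18,-7,0],
  [12,-4,0],
  [6,-3,0],
  [0,0,0],
  [0,0,0],
  [0,0,0],
], spin=[0,0,0,0,0,0,0,0,0,0,0,0,0,0,0])

```text
time: 16.2
tool_pos: [0.6583, -0.1748, 0.4252]
tool_rot: [-3.141, -0.0, 1.571]
contact_force: [1.0, 0.2, -0.9]
opening: 0.0473
grip_force: 8.0
```

arm_command([
  [0,0,-5],
  [0,0,-8],
  [0,0,-8],
  [0,0,-8],
  [0,0,-7],
  [0,0,-5],
  [0,0,-4],
  [0,0,-3],
  [0,0,0],
  [0,0,0],
], spin=[0,0,0,0,0,0,0,0,0,0])

```text
time: 17.2
tool_pos: [0.6587, -0.1751, 0.3774]
tool_rot: [3.141, 0.0, 1.571]
contact_force: [0.1, -0.8, -0.3]
opening: 0.0471
grip_force: 8.0
```

arm_command([
  [0,0,-1],
  [0,0,-1],
  [0,0,-1],
  [0,0,-0.6],
  [0,0,0],
  [0,0,0],
], spin=[0,0,0,0,0,0])

```text
time: 17.8
tool_pos: [0.6587, -0.175, 0.3735]
tool_rot: [3.142, -0.0, 1.571]
contact_force: [0.4, -0.3, -0.7]
opening: 0.0471
grip_force: 8.0
```

arm_command([
  [0,0,-0.7],
  [0,0,0],
  [0,0,0],
], spin=[0,0,0])

```text
time: 18.1
tool_pos: [0.6587, -0.175, 0.3728]
tool_rot: [3.142, 0.0, 1.571]
contact_force: [0.1, 0.6, -0.1]
opening: 0.0476
grip_force: 8.0
```

arm_command([
  [0,0,-0.6],
  [0,0,0],
  [0,0,0],
], spin=[0,0,0])

```text
time: 18.4
tool_pos: [0.6587, -0.175, 0.3722]
tool_rot: [3.142, -0.0, 1.571]
contact_force: [0.4, 0.2, -0.2]
opening: 0.0475
grip_force: 8.0
```

arm_command([
  [0,0,-0.5],
  [0,0,0],
  [0,0,0],
], spin=[0,0,0])

```text
time: 18.7
tool_pos: [0.6587, -0.175, 0.3719]
tool_rot: [3.141, 0.0, 1.571]
contact_force: [0.3, 0.0, 0.2]
opening: 0.0473
grip_force: 8.0
```

arm_command([
  [0,0,-0.4],
  [0,0,0],
  [0,0,0],
], spin=[0,0,0])

```text
time: 19.0
tool_pos: [0.6587, -0.175, 0.3718]
tool_rot: [3.141, 0.0, 1.571]
contact_force: [-0.3, 0.1, 2.7]
opening: 0.0473
grip_force: 8.0
```

arm_command([
  [0,0,0],
  [0,0,0],
  [0,0,0],
  [0,0,0],
  [0,0,0],
  [0,0,0],
], spin=[0,0,0,0,0,0], jaw=0.5)

```text
time: 19.6
tool_pos: [0.6587, -0.175, 0.3712]
tool_rot: [-3.142, -0.0, 1.571]
contact_force: [-0.2, -0.7, 0.4]
opening: 0.0687
grip_force: 0.0
```

arm_command([
  [0,0,5],
  [0,0,15],
  [0,0,20],
  [0,0,4],
  [-7,10,0],
  [-14,20,0],
  [-18,24,0],
  [-18,24,0],
  [-18,24,0],
  [-18,24,0],
  [-18,24,0],
  [-18,24,0],
  [-18,25,0],
  [-18,25,0],
  [-18,25,0],
  [-10,15,0],
  [-6,9.5,0],
  [0,0,0],
  [0,0,0],
], spin=[0,0,0,0,0,0,0,0,0,0,0,0,0,0,0,0,0,0,0], jaw=1)

```text
time: 21.5
tool_pos: [0.4601, 0.0982, 0.4153]
tool_rot: [3.141, 0.0, 1.571]
contact_force: [-0.9, -1.2, -0.3]
opening: 0.0916
grip_force: 0.0
```

```bash
python3 -c "
from look import *
flask('lc2',[.6587,-.1752],.212,h=.012)"
```

```text
tcp [0.4601 0.0982 0.4153] F [-0.9 -1.2 -0.3] t 21.5
top 109 ztop 0.2118 mid [ 0.6583 -0.1741] w [45.2 44.8] slope deg [0.1 0.8]
scene 274 ztop 0.2124 mid [ 0.6591 -0.1763] w [46.9 49. ] slope deg [0.2 0.6]
```

View pics/lc2.png

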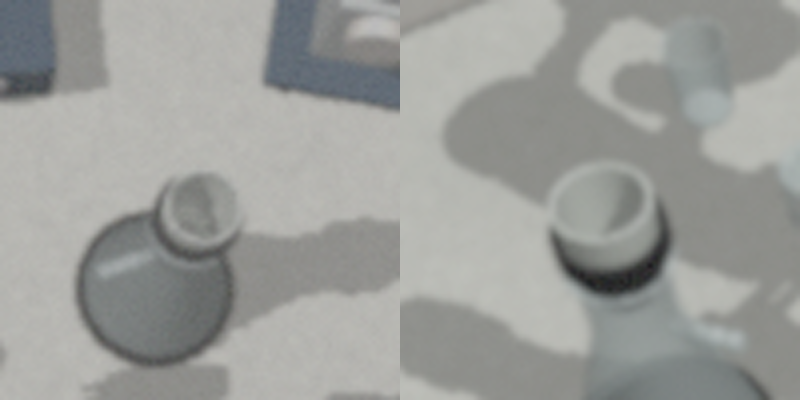

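The large crucible stands straight in its sleeve, with its rim at about (203,208) on the left and (605,200) on the right. Rim z is 0.212 and level. Next is the small sleeve.

arm_command([
  [0,0,-25],
  [0,0,-25],
  [0,0,-25],
  [0,0,-25],
  [0,0,-25],
  [0,0,-25],
  [0,0,-25],
  [0,0,-15],
  [0,0,-12],
  [0,0,-9],
  [0,0,0],
  [0,0,0],
], spin=[0,0,0,0,0,0,0,0,0,0,0,0])

```text
time: 22.8
tool_pos: [0.46, 0.0982, 0.2045]
tool_rot: [3.141, 0.0, 1.571]
contact_force: [0.5, -0.1, 0.1]
opening: 0.0917
grip_force: 0.0
```

arm_command([
  [0,0,0],
  [0,0,0],
  [0,0,0],
  [0,0,0],
  [0,0,0],
  [0,0,0],
  [0,0,0],
  [0,0,0],
  [0,0,0],
  [0,0,0],
], spin=[0,0,0,0,0,0,0,0,0,0], jaw=-1)

```text
time: 23.8
tool_pos: [0.4597, 0.0985, 0.2043]
tool_rot: [3.142, 0.0, 1.571]
contact_force: [0.5, 0.6, 0.8]
opening: 0.0427
grip_force: 8.0
```

arm_command([
  [0,0,5],
  [0,0,10],
  [0,0,20],
  [0,0,25],
  [0,0,25],
  [0,0,25],
  [0,0,25],
  [0,0,20],
  [0,0,8],
  [0,0,0],
  [0,0,0],
], spin=[0,0,0,0,0,0,0,0,0,0,0])

```text
time: 24.9
tool_pos: [0.4594, 0.0985, 0.3667]
tool_rot: [-3.141, 0.0, 1.571]
contact_force: [0.1, 0.0, -0.3]
opening: 0.043
grip_force: 8.0
```

arm_command([
  [7,2,0],
  [14,4,0],
  [20,6,0],
  [20,6,0],
  [20,6,0],
  [20,6,0],
  [20,6,0],
  [20,6,0],
  [20,6,0],
  [20,5,0],
  [16,4,0],
  [11,3,0],
  [7.5,1,0],
  [0,0,0],
  [0,0,0],
  [0,0,0],
], spin=[0,0,0,0,0,0,0,0,0,0,0,0,0,0,0,0])

```text
time: 26.5
tool_pos: [0.6748, 0.1594, 0.3672]
tool_rot: [-3.141, 0.0, 1.571]
contact_force: [-0.6, -0.6, -1.1]
opening: 0.0431
grip_force: 8.0
```

arm_command([
  [0,0,-5],
  [0,0,-8],
  [0,0,-8],
  [0,0,-8],
  [0,0,-5],
  [0,0,-4],
  [0,0,-3],
  [0,0,0],
  [0,0,0],
], spin=[0,0,0,0,0,0,0,0,0])

```text
time: 27.4
tool_pos: [0.6753, 0.1595, 0.3266]
tool_rot: [3.141, -0.0, 1.571]
contact_force: [1.2, -0.8, -0.3]
opening: 0.0426
grip_force: 8.0
```

arm_command([
  [0,0,-1],
  [0,0,-1],
  [0,0,-1],
  [0,0,-1],
  [0,0,0],
  [0,0,0],
], spin=[0,0,0,0,0,0])

```text
time: 28.0
tool_pos: [0.6753, 0.1595, 0.3224]
tool_rot: [3.141, -0.0, 1.571]
contact_force: [1.5, 0.7, -1.0]
opening: 0.0423
grip_force: 8.0
```

arm_command([
  [0,0,-0.6],
  [0,0,0],
  [0,0,0],
], spin=[0,0,0])

```text
time: 28.3
tool_pos: [0.6753, 0.1596, 0.3221]
tool_rot: [3.141, -0.0, 1.571]
contact_force: [-0.1, 1.1, 2.2]
opening: 0.0431
grip_force: 8.0
```

arm_command([
  [0,0,0],
  [0,0,0],
  [0,0,0],
  [0,0,0],
  [0,0,0],
  [0,0,0],
], spin=[0,0,0,0,0,0], jaw=0.4)

```text
time: 28.9
tool_pos: [0.6752, 0.1594, 0.3217]
tool_rot: [-3.141, 0.0, 1.571]
contact_force: [0.2, 0.2, -0.5]
opening: 0.0641
grip_force: 0.0
```

arm_command([
  [0,0,5],
  [0,0,15],
  [0,0,20],
  [0,0,20],
  [0,0,20],
  [-10,7,0],
  [-18,13,0],
  [-22,16,0],
  [-22,16,0],
  [-22,16,0],
  [-22,16,0],
  [-22,16,0],
  [-22,15,0],
  [-22,15,0],
  [-22,15,0],
  [-20,14,0],
  [-14,10,0],
  [-8,5,0],
  [0,0,0],
  [0,0,0],
], spin=[0,0,0,0,0,0,0,0,0,0,0,0,0,0,0,0,0,0,0,0], jaw=1)

```text
time: 30.9
tool_pos: [0.4297, 0.3333, 0.4019]
tool_rot: [3.141, 0.0, 1.571]
contact_force: [-1.7, 0.1, -0.8]
opening: 0.0921
grip_force: 0.0
```

```bash
python3 -c "
from look import *
flask('ss2',[.6753,.16],.158,h=.018)"
```

```text
tcp [0.4297 0.3333 0.4019] F [-1.7  0.1 -0.8] t 30.9
top 139 ztop 0.1595 mid [0.6751 0.1604] w [41.9 41.5] slope deg [0.1 0.9]
scene 372 ztop 0.1595 mid [0.6748 0.1589] w [43.6 42.8] slope deg [0.2 0.5]
```

View pics/ss2.png

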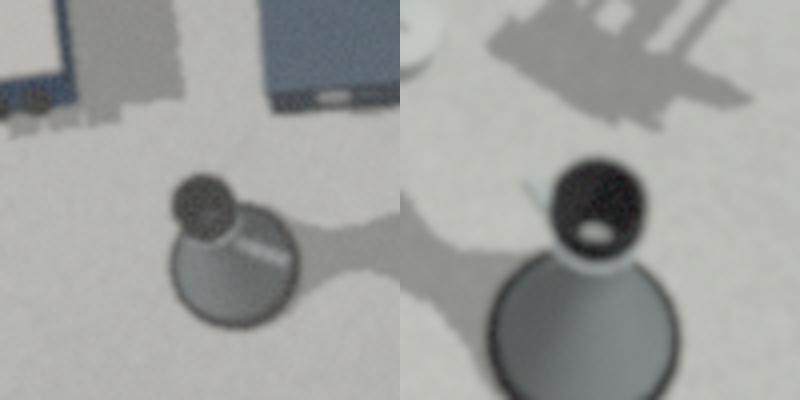

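The small sleeve is seated and level, with its rim at about (204,208) on the left and (598,210) on the right. Rim z is 0.159. Next is the small crucible.

arm_command([
  [0,0,-20],
  [0,0,-25],
  [0,0,-25],
  [0,0,-25],
  [0,0,-25],
  [0,0,-25],
  [0,0,-18],
  [0,0,-12],
  [0,0,-8],
  [0,0,-5.5],
  [0,0,0],
  [0,0,0],
], spin=[0,0,0,0,0,0,0,0,0,0,0,0])

```text
time: 32.2
tool_pos: [0.4294, 0.3336, 0.2138]
tool_rot: [3.141, -0.001, 1.571]
contact_force: [0.5, -0.1, 0.1]
opening: 0.0915
grip_force: 0.0
```

arm_command([
  [0,0,0],
  [0,0,0],
  [0,0,0],
  [0,0,0],
  [0,0,0],
  [0,0,0],
  [0,0,0],
  [0,0,0],
  [0,0,0],
  [0,0,0],
], spin=[0,0,0,0,0,0,0,0,0,0], jaw=-1)

```text
time: 33.2
tool_pos: [0.4292, 0.3335, 0.2132]
tool_rot: [-3.142, 0.0, 1.571]
contact_force: [0.2, 0.0, 0.4]
opening: 0.0338
grip_force: 8.0
```

arm_command([
  [0,0,5],
  [0,0,10],
  [0,0,20],
  [0,0,25],
  [0,0,25],
  [0,0,25],
  [0,0,25],
  [0,0,25],
  [0,0,15],
  [0,0,5],
  [0,0,0],
  [0,0,0],
], spin=[0,0,0,0,0,0,0,0,0,0,0,0])

```text
time: 34.4
tool_pos: [0.429, 0.3333, 0.3925]
tool_rot: [-3.141, 0.001, 1.571]
contact_force: [-0.5, 0.6, -0.9]
opening: 0.0341
grip_force: 8.0
```

arm_command([
  [8,-6,0],
  [16,-11,0],
  [22,-16,0],
  [22,-16,0],
  [22,-16,0],
  [22,-16,0],
  [22,-16,0],
  [22,-15,0],
  [22,-15,0],
  [22,-15,0],
  [20,-14,0],
  [14,-10,0],
  [8,-6,0],
  [4,-2.4,0],
  [0,0,0],
  [0,0,0],
  [0,0,0],
], spin=[0,0,0,0,0,0,0,0,0,0,0,0,0,0,0,0,0])

```text
time: 36.1
tool_pos: [0.6747, 0.1597, 0.3935]
tool_rot: [3.142, -0.0, 1.572]
contact_force: [1.1, -0.1, 0.1]
opening: 0.0341
grip_force: 8.0
```

arm_command([
  [0,0,-5],
  [0,0,-8],
  [0,0,-8],
  [0,0,-8],
  [0,0,-8],
  [0,0,-5],
  [0,0,-4],
  [0,0,-3],
  [0,0,0],
  [0,0,0],
], spin=[0,0,0,0,0,0,0,0,0,0])

```text
time: 37.1
tool_pos: [0.6753, 0.1591, 0.3445]
tool_rot: [3.141, -0.0, 1.571]
contact_force: [-0.9, 0.3, -0.4]
opening: 0.0341
grip_force: 8.0
```

arm_command([
  [0,0,-1],
  [0,0,-1],
  [0,0,-1],
  [0,0,-1],
  [0,0,-1],
  [0,0,0],
  [0,0,0],
], spin=[0,0,0,0,0,0,0])

```text
time: 37.8
tool_pos: [0.6753, 0.1591, 0.3393]
tool_rot: [3.141, -0.0, 1.571]
contact_force: [1.5, -0.7, -1.0]
opening: 0.034
grip_force: 8.0
```

arm_command([
  [0,0,-0.6],
  [0,0,0],
  [0,0,0],
], spin=[0,0,0])

```text
time: 38.1
tool_pos: [0.6753, 0.1591, 0.3389]
tool_rot: [3.141, -0.0, 1.571]
contact_force: [2.7, 0.3, 1.3]
opening: 0.034
grip_force: 8.0
```

arm_command([
  [0,0,-0.4],
  [0,0,0],
  [0,0,0],
], spin=[0,0,0])

```text
time: 38.4
tool_pos: [0.6753, 0.1591, 0.3386]
tool_rot: [3.14, -0.0, 1.571]
contact_force: [2.7, 1.1, 1.6]
opening: 0.034
grip_force: 8.0
```

arm_command([
  [0,0,0],
  [0,0,0],
  [0,0,0],
  [0,0,0],
  [0,0,0],
  [0,0,0],
], spin=[0,0,0,0,0,0], jaw=0.3)

```text
time: 39.0
tool_pos: [0.6752, 0.1591, 0.3381]
tool_rot: [-3.141, 0.0, 1.571]
contact_force: [-1.0, 0.8, -0.0]
opening: 0.0596
grip_force: 0.0
```

arm_command([
  [0,0,5],
  [0,0,15],
  [0,0,20],
  [0,0,20],
  [0,0,20],
  [-10,0,0],
  [-20,0,0],
  [-25,0,0],
  [-25,0,0],
  [-25,0,0],
  [-25,0,0],
  [-25,0,0],
  [-25,0,0],
  [-15,0,0],
  [-5,0,0],
  [0,0,0],
  [0,0,0],
], spin=[0,0,0,0,0,0,0,0,0,0,0,0,0,0,0,0,0])

```text
time: 40.7
tool_pos: [0.4758, 0.1591, 0.4185]
tool_rot: [3.141, -0.0, 1.571]
contact_force: [0.1, 0.7, -0.2]
opening: 0.06
grip_force: 0.0
```

```bash
python3 -c "
from look import *
flask('sc2',[.6753,.16],.175,h=.014)
flask('lc3',[.6587,-.1752],.212,h=.012)
c=np.load('scene_lc3.npz')['img'][:,:,::-1];g=(255*(c/255.)**.55).astype(np.uint8)[60:320,150:500]
cv2.imwrite('pics/end.png',np.vstack([cv2.resize(g,(740,550))]))"
```

```text
tcp [0.4758 0.1591 0.4185] F [ 0.1  0.7 -0.2] t 40.7
top 79 ztop 0.1771 mid [0.6754 0.1598] w [35.8 31.5] slope deg [-2.  -2.2]
scene 228 ztop 0.1763 mid [0.6746 0.1591] w [34.5 34. ] slope deg [0.2 0.9]
tcp [0.4759 0.159  0.4182] F [0.  0.4 0.1] t 40.8
top 106 ztop 0.2124 mid [ 0.6584 -0.1744] w [45.9 44.9] slope deg [0.9 2.1]
scene 283 ztop 0.2127 mid [ 0.6593 -0.1754] w [47.2 48.3] slope deg [0.1 0.3]
```

View pics/end.png

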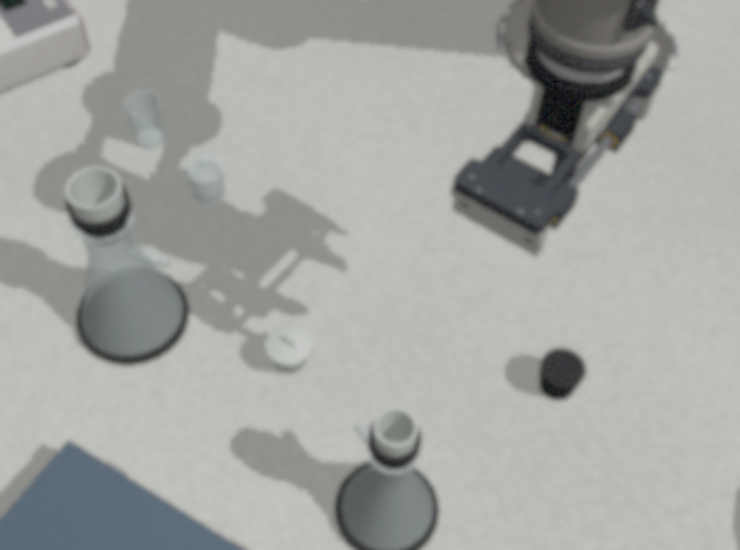

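View pics/sc2.png

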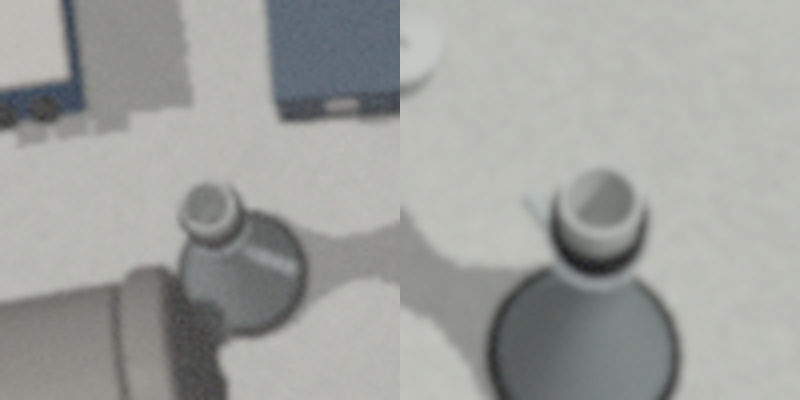

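Both assemblies stand straight: the crucible rims are at (95,190) and (397,428), with the sleeve collars showing below them. The stopper, covered crucible, weighing bottle and beaker have not moved. The gripper is clear, so I'm handing in.

```bash
python3 -c "
from cell import *
print(hand_in())"
```

```text
the job is handed in; nothing more can be done
None
```

Job handed in at about 41 s: each flask has its matching open sleeve and pierced crucible seated upright and loose, and the stopper, covered crucible, weighing bottle and beaker were left where they were.

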